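# Gauge the bar and click the lock knob home

## Robot

A 6-joint arm with a two-finger parallel gripper is mounted at the origin on a cart in front of the work surface, level with it; the furniture and walls round the work are solid. World frame = base frame: x ahead of the robot, y to its left, z up, the work surface at z = 0. Lengths are in m, angles in rad, forces in N, time in s.
With the tool pointing down it reaches from about 0.275 to 0.725 m from the base axis. Payload 15.9 kg.
Tool frame: the origin (TCP) lies at the very end of the fingers, on their centre line; the grasp point (between the pads) lies 19 mm behind it; z points along the fingers, y is the line along which they close (so a half turn about z gives the same grasp; the last joint's range is limited). The gripper opens to 85 mm and grips with 20 to 120 N. Pads are 22 mm wide; open, the fingers measure 114 mm over their backs; the gripper's body (76 mm by 85 mm) begins 54 mm behind the grasp point. The pads swing forward as they close: fully open they stand 13 mm farther back than shut.
Start: joints at [1.248, 0.213, -0.034, 1.323, 0, 1.571], TCP at [0.159, 0.474, 0.231] pointing down, gripper open.
Joint ranges: [-2.98, 2.98], [-0.74, 1.72], [-1.14, 1.35], [-2.1, 2.04], [-1.57, 1.44], [-3.14, 3.14]. Speed limits (rad/s): [1.89, 1.89, 2.39, 2.57, 3.14, 3.14].

## Interface

Orientations are given as a unit quaternion [w, x, y, z].
In Python, from plant import arm, eyes gives the robot as it stands.
- The arm moves only by the tool servo_tool, never from a script. Its argument "series" is a list of rows, each an object of numbers: "x", "y", "z": the shift along the world's x, y, z scaled (see below); "turn": the turn about the world's z scaled (see below). In form: [{"x": .., "y": .., "z": .., "turn": ..}, ...]. A call has 1 to 8 rows; each row shifts and turns the commanded pose from where the row before left it; what a row does not reach is not made up. The controller multiplies each number of a shift by 0.3 m and each number of a turn by 90 degrees. A row lasts 1/12 s, in which the tool goes at most 41.7 mm and 7.16 degrees, less where a joint would pass 70% of its speed; a pose out of reach is approached as far as the arm can. A call with a number of a shift or a turn outside -1 to 1 is refused whole. A call with a gripper value outside its range is refused whole. "fingers" is the opening, from -1 (shut) to 1 (fully open), set as the call begins (left out, the last holds). The fingers move at their own pace and stop on an object; "grip_force" is the grip in N (left out, the last holds). Time passes only in rows, so rows that do not move let the fingers close. It gives the time, the measured TCP pose, the force, the opening and the grip force at its end, in the units of the state.
- arm.get_state(): the state, without advancing time (a new reading comes with each control period).
- eyes.get_image(name): name is "scene" or "top"; returns (picture, depth): 480x640x3 uint8, red, green, blue; 480x640 float32, m along the optical axis (not along the pixel's ray), 0 where there is no reading.
- eyes.camera_model(name): a dict with "mtx" (3x3 intrinsics, pixels), "R" (3x3) and "t" (3): a world point X has camera coordinates R X + t. Camera axes: x right, y down, z forward; pixel columns grow to the right and rows downward; lengths in m; the calibration is good to about 2 mm. A picture is of the moment at which its call begins. camera_model takes no time and is no camera call.
- arm.finish_job(): hands the job in; it is judged then, once.
The state is a dict: "t": time; "qpos": joint angles; "dq": joint speeds; "joint_efforts": joint torques, N m; "tcp_pos": TCP position; "tool_rot": TCP orientation; "contact_force": force on the tool from outside, world axes, zero at the start; "wrist_torque": the same for the moment, N m; "grip_width": finger opening in m; "finger_force": force on a finger pad.
Only numpy, scipy, OpenCV 4.12 (cv2) and the standard library are available. Lean on these libraries where they do the work, as an engineer would, in place of code of your own. Each camera call takes 0.05 s, during which the arm holds its last target. There are 200 camera calls.

## Task

Of the two aluminium bars, take the one that fits the gauge, lay it on the track and slide it lengthwise through the gauge bridge until its nose is against the end stop. Let go of it, then turn the black knob on the sloping panel clockwise until it clicks past its detent, so that the stop pin stands up behind the bar. Leave the other bar and the things lying around where they are.

Things in the scene. Friction and masses are not known exactly. Their poses are not given: they have to be found in the camera images.
- gauge: gauge fixture fixed on the bench: dark steel plate 225x200x24 mm (x -55..170, y -100..100). Origin on the bench under the track; y along the track, x from the track toward the knob panel (away from the robot), z up. The track is the bright flat strip at x = 0, top z = 24 mm, open from y = +100 to -24 mm; the bar is slid toward -y, through the bridge
- gauge_track (a point): point on the track's top at gauge (0, 50, 24) mm, where a bar can be laid before sliding; gauge axes
- gauge_mouth (a point): centre of the bridge's mouth on the track, gauge (0, -25, 24) mm; gauge axes. Steel bridge from y -50 to -25 mm, 51 mm wide in x, its top 28 mm above the track. Opening 19 mm wide and 20 mm high, flared at the mouth to about 27 mm
- gauge_stop (a point): foot of the end stop's face on the track, gauge (0, -60, 24) mm; gauge axes. The stop is 24 mm high. A bar that is home has its nose here, its centre 36 mm toward +y, its tail 72 mm toward +y: the tail 37 mm stick out of the bridge, where it can be held
- stop_pin (a joint): rise of the stop pin, m: 0 with the knob unlocked (top 3.5 mm under the track), 0.014 when locked (10 mm above it). The pin, 12 mm wide, lies at gauge x = 0, y 15..21 mm, in the dark slot 3 mm behind the tail of a bar that is home; a bar not home blocks the pin and the knob
- knob_grip (a point): on the knob's axis, 31 mm out from the panel, 8 mm under the top of the grip fin (64 mm long, 14 thick, 32 high, on a disc 60 mm across and 8 high, black). Axes turn with the knob: x along the fin to its white mark, z outward along the axis, 35 degrees from vertical, leaning to the track. Grey panel 110x114 mm, lower edge 40 mm, upper edge 104 mm over the bench
- knob (a joint): angle of the knob, rad, growing clockwise as seen facing the panel: starts unlocked at 0 to 0.2 (0: white mark at the left of two engraved marks, toward +y of the gauge), turns freely to 0.4, then a lobe on its rim must pass a spring plunger (up to 0.4 N m, top at 0.7), and it clicks on to its mechanical end at 1.0 = locked
- slim_bar: square aluminium bar 16x72x16 mm (x, y, z), the one that fits; lies loose; origin at the centre of its underside, y along its length
- slim_bar_center (a point): centre of the slim bar, y along its length
- thick_bar: square aluminium bar 26x72x26 mm, too thick for the gauge; lies loose; origin at the centre of its underside, y along its length
- steel_cube: dark bored steel block 64x58x56 mm, bystander; origin at the centre of its underside
- flat_block: flat aluminium block 70x92x14 mm, lying left of the bars, bystander; origin at the centre of its underside
There are look-alikes about, which are no part of the job. Several things look just like the slim_bar: the one meant starts farthest from the robot's base.

How it is judged:
On the way, in this order (a step that is already met when the one before it is completed fails the run):
1. the slim bar lies on the track through the bridge with its nose within 4 mm of the end stop, the knob still unlocked (y of slim_bar_center in the frame of gauge between -0.028 and -0.02 m and x of slim_bar_center in the frame of gauge between -0.006 and 0.006 m and z of slim_bar_center in the frame of gauge below 0.038 m and angle between the y axis of slim_bar and the y axis of gauge, either way round below 0.15 rad and value of joint knob below 0.5 rad), for 0.2 s.
2. the knob has clicked past its detent and the stop pin is up (value of joint knob above 0.9 rad and value of joint stop_pin above 0.0115 m), for 0.2 s.
At the end, for the whole second after the job is handed in: The slim bar rests on the track through the bridge, its nose within 4 mm of the end stop, and lies along the track; the knob is past its detent (above 0.9 rad) with the stop pin up fully behind the bar (all of step 2 and y of slim_bar_center in the frame of gauge between -0.028 and -0.02 m and x of slim_bar_center in the frame of gauge between -0.006 and 0.006 m and z of slim_bar_center in the frame of gauge below 0.038 m and angle between the y axis of slim_bar and the y axis of gauge, either way round below 0.15 rad and linear speed of slim_bar below 0.02 m/s); the robot touches nothing.
It fails at once if the thick bar is moved more than 30 mm (distance of thick_bar from where it was at the start of the episode above 0.03 m).
It fails at once if the steel block or the flat block is moved more than 30 mm (distance of any of steel_cube, flat_block from where it was at the start of the episode above 0.03 m).
It also fails if it takes over 48 s, if anything falls off the work surface, if the arm or the gripper's body presses on something with over 40 N, if the wrist force passes 120 N, or if a joint passes its speed limit or range.

## Working session

There is one attempt and no reset: what is moved stays moved. The work goes in short steps, Python scripts to look and compute and a tool call to move; the robot and the scene stay as the last step left them, time stands still between calls to the robot, and variables do not carry over. Pictures are saved under pics/ and viewed, at most 10 in all, crops included, and the job is handed in when it is done.

Besides the shell and the picture viewer there is one more tool, called after ">>>" in YAML: its name, and indented under it one key for each argument. servo_tool: Moves the arm, as the interface text tells. Shifts and turns lie within -1 to 1; 1 stands for 0.3 m of shift or 90 degrees of turn. Its arguments: {"type":"object","properties":{"series":{"type":"array"},"fingers":{"type":"number"},"grip_force":{"type":"number"}},"required":["series"]}

```bash
mkdir -p pics; ls
python3 - <<'E'
from plant import arm, eyes
import cv2,numpy as np
for n in("scene","top"):
    p,d=eyes.get_image(n); cv2.imwrite(f"pics/{n}0.png",p[:,:,::-1]); np.savez(f"{n}0.npz",p=p,d=d)
    m=eyes.camera_model(n); print(n,np.round(m["mtx"],1).tolist(),(-m["R"].T@m["t"]).round(3),m["R"].round(2).tolist())
print(arm.get_state())
E
```

```text
pics
scene [[450.0, 0.0, 320.5], [0.0, 450.0, 239.3], [0.0, 0.0, 1.0]] [ 0.181 -0.363  0.582] [[0.88, -0.47, 0.01], [-0.26, -0.51, -0.82], [0.39, 0.72, -0.57]]
top [[494.5, 0.0, 318.6], [0.0, 494.5, 237.3], [0.0, 0.0, 1.0]] [0.401 0.247 0.947] [[0.01, -1.0, -0.01], [-0.99, -0.01, -0.14], [0.14, 0.01, -0.99]]
{'t': 0.1, 'qpos': array([ 1.24801332e+00,  2.13337466e-01, -3.49263105e-02,  1.32350701e+00,
        4.17922382e-05,  1.57078806e+00]), 'dq': array([9.83879757e-04, 1.28308621e-03, 2.25499572e-03, 6.95133592e-05,
       1.99710053e-03, 5.16918852e-04]), 'joint_efforts': array([-3.96400545e-03, -6.87251043e+01,  4.87809098e+01,  1.21322338e-02,
       -2.01107900e-04, -6.08221868e-06]), 'tcp_pos': array([0.15850229, 0.47391705, 0.23087819]), 'tool_rot': array([-9.89199959e-05,  1.60687693e-01,  9.87005181e-01, -4.77537574e-04]), 'contact_force': array([0.57275017, 0.10398433, 0.34166914]), 'wrist_torque': array([-0.02582852, -0.01601107,  0.00059778]), 'finger_force': 0.0, 'grip_width': 0.08512072978378263}
```

View pics/scene0.png

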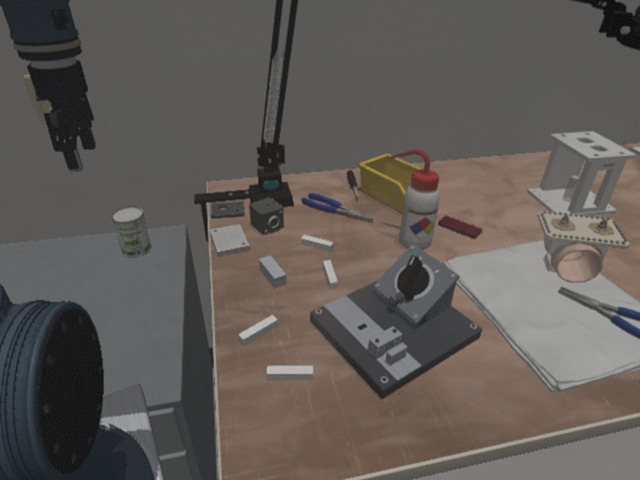

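View pics/top0.png

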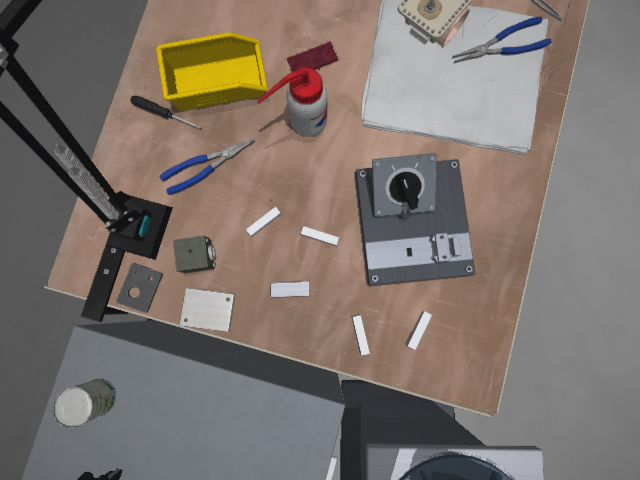

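The top view shows four slim look-alikes at (263,221), (319,236), (361,335) and (419,330). The thick bar is at (290,290). The gauge has its track along row ~250, with the bridge at (440,248), the slot at (409,252), the knob at (405,188), and the fin's white mark to be found. In the scene view the same slim bars are at (317,242), (330,273), (258,329) and (290,372). I'll measure these and zoom in on the candidates.

```bash
cat > h.py <<'E'
import numpy as np,cv2
from plant import arm,eyes
def ray(cam,uv,z):
    m=eyes.camera_model(cam); c=-m["R"].T@m["t"]
    d=m["R"].T@np.linalg.inv(m["mtx"])@np.array([uv[0],uv[1],1.])
    return c+d*(z-c[2])/d[2]
def proj(cam,X):
    m=eyes.camera_model(cam); p=m["mtx"]@(m["R"]@np.array(X)+m["t"]); return p[:2]/p[2]
def bars(cam,p,z,lo=175):
    g=p.astype(int); k=((g.min(2)>lo)&(g.max(2)-g.min(2)<30)).astype(np.uint8)
    for c in cv2.findContours(k,cv2.RETR_EXTERNAL,cv2.CHAIN_APPROX_NONE)[0]:
        if 150<cv2.contourArea(c)<3000:
            b=cv2.boxPoints(cv2.minAreaRect(c)); P=np.array([ray(cam,q,z)[:2] for q in b])
            e=[P[1]-P[0],P[2]-P[1]]; l=[np.linalg.norm(v) for v in e]; v=e[int(np.argmax(l))]
            C=P.mean(0); yield b.mean(0).round(1),C.round(4),np.round(sorted(l),4),round(np.degrees(np.arctan2(v[1],v[0]))%180,1),round(np.linalg.norm(C),3)
E
python3 - <<'E'
from h import *
p=np.load("top0.npz")["p"]
for r in bars("top",p,.016): print(*r)
print()
p2=np.load("scene0.npz")["p"]
for r in bars("scene",p2,.016,185): print(*r)
a=cv2.resize(p[150:300,345:485],None,fx=4,fy=4,interpolation=cv2.INTER_CUBIC)
b=cv2.resize(p[195:270,235:345],None,fx=2,fy=2,interpolation=cv2.INTER_CUBIC)
o=np.zeros((600,780,3),np.uint8); o[:,:560]=a; o[:150,560:780]=b
cv2.imwrite("pics/crop1.png",o[:,:,::-1])
E
```

```text
[490.3 455.6] [ 0.1433 -0.0576] [0.0155 0.098 ] 81.7 0.154
[402.  464.4] [0.1265 0.0999] [0.0263 0.0596] 160.3 0.161
[360.7 335.1] [0.3521 0.1737] [0.0151 0.0712] 13.3 0.393
[419.4 330.2] [0.3622 0.0651] [0.0153 0.0712] 153.6 0.368
[206.4 309.5] [0.3953 0.4613] [0.0687 0.0917] 82.7 0.607
[289.5 289.1] [0.4347 0.307 ] [0.0248 0.0705] 93.1 0.532
[392.  258.5] [0.4946 0.1147] [0.0322 0.0908] 90.7 0.508
[319.3 235.1] [0.5376 0.2525] [0.0151 0.0713] 72.8 0.594
[262.7 220.7] [0.5642 0.3609] [0.0152 0.0713] 129.3 0.67
```

View pics/crop1.png

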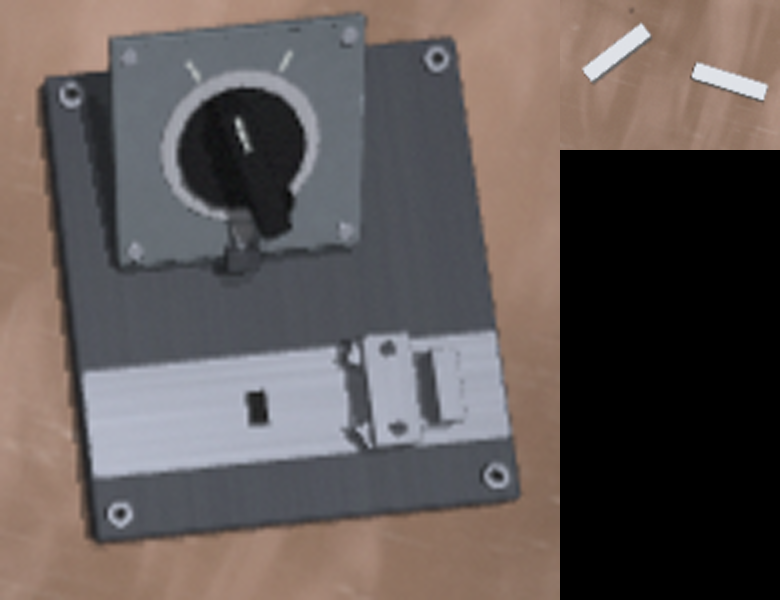

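Choice: the bar at top (263,221), which is scene (317,242). It's 0.67 m from the base, against 0.59 m for the next one, and the crop shows a clean 16x72 bar. The crop also gives the gauge's plate corners, slot and bridge, and it shows the fin's mark near the left engraved mark. Next I'll fit the gauge pose.

```bash
cat >> h.py <<'E'
from scipy.optimize import least_squares
def g2w(g,q):
    c,s=np.cos(g[2]),np.sin(g[2]); return np.array([g[0]+c*q[0]-s*q[1],g[1]+s*q[0]+c*q[1],q[2]])
E
python3 - <<'E'
from h import *
M=1e-3
pts={(-55,100,24):(97,537),(-55,-100,24):(517,494),(170,-100,24):(453,39),(170,100,24):(47,80),(0,18,24):(258,408),
(25.5,-25,52):(363,337),(25.5,-50,52):(408,333),(-25.5,-50,52):(420,442),(-25.5,-25,52):(376,447)}
Q=np.array(list(pts))*M; U=np.array([((a+.5)/4-.5+345,(b+.5)/4-.5+150) for a,b in pts.values()])
f=lambda g:np.array([proj("top",g2w(g,q))-u for q,u in zip(Q,U)]).ravel()
r=least_squares(f,[.48,.07,.05],loss="soft_l1"); print(r.x,np.degrees(r.x[2])); print(f(r.x).reshape(-1,2).round(1).tolist())
np.save("g.npy",r.x)
cr=lambda a,b:((a+.5)/4-.5+345,(b+.5)/4-.5+150)
def togauge(X): 
    c,s=np.cos(r.x[2]),np.sin(r.x[2]); d=X[:2]-r.x[:2]; return np.array([c*d[0]+s*d[1],-s*d[0]+c*d[1],X[2]])*1e3
for n,uv,z in [("panel LL",(118,268),.040),("LR",(357,240),.040),("UR",(364,13),.104),("UL",(109,39),.104)]:
    print(n,togauge(ray("top",cr(*uv),z)).round(1))
# scene cross-check: slot & bar
s=np.load("scene0.npz")["p"]
print("proj scene slot",proj("scene",g2w(r.x,[0,.018,.024])),"bar",proj("scene",[.5642,.3609,.016]))
k=((s.astype(int).min(2)>160)).astype(np.uint8)
for c in cv2.findContours(k,cv2.RETR_EXTERNAL,cv2.CHAIN_APPROX_NONE)[0]:
    b=cv2.minAreaRect(c)
    if abs(b[0][0]-317)<15 and abs(b[0][1]-242)<15: print(b)
print(ray("scene",(317,241),.013))
cv2.imwrite("pics/sc.png",cv2.resize(s[220:400,300:490],None,fx=3,fy=3,interpolation=cv2.INTER_CUBIC)[:,:,::-1])
E
```

```text
[0.50902749 0.06600257 0.11166837] 6.398126061872726
[[-0.0, 1.5], [1.8, 1.5], [1.0, -1.1], [-0.8, -1.2], [-0.1, 0.0], [-2.1, -0.1], [0.3, -0.4], [1.1, 0.0], [-1.6, 0.1]]
panel LL [70.1 77.3 40. ]
LR [ 72.1 -34.9  40. ]
UR [161.5 -35.4 104. ]
UL [161.1  77.6 104. ]
proj scene slot [361.46642732 326.39410451] bar [316.20511565 239.37364183]
((316.5294189453125, 239.8823699951172), (29.589345932006836, 3.395498752593994), 14.03624439239502)
[0.564876   0.35832861 0.013     ]
```

View pics/sc.png

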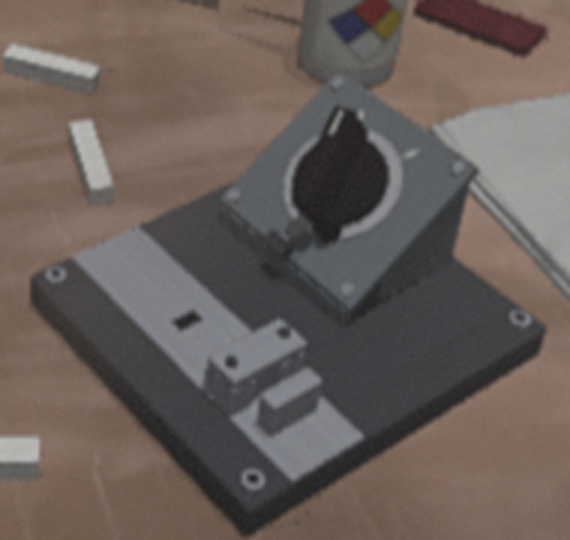

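The scene view puts the slot at (362,327), against a projected (361,326), so the gauge pose holds: origin (0.509, 0.066), yaw 6.4°. The bar's position also agrees across the two views. Moving over the bar now, turning −32° to grip 18 mm toward its +y end.

>>> servo_tool:
  series:
    - {"x": 0.11, "y": -0.0275, "turn": -0.06}
    - {"x": 0.11, "y": -0.0275, "turn": -0.06}
    - {"x": 0.11, "y": -0.0275, "turn": -0.06}
    - {"x": 0.11, "y": -0.0275, "turn": -0.06}
    - {"x": 0.11, "y": -0.0275, "turn": -0.06}
    - {"x": 0.11, "y": -0.0275, "turn": -0.058}
    - {"x": 0.11, "y": -0.0275}
    - {"x": 0.11, "y": -0.0275}
  fingers: 0
  grip_force: 40

```text
$.series[0]: bad value
```

>>> servo_tool:
  series:
    - {"x": 0.11, "y": -0.0275, "z": -0.04}
    - {"x": 0.11, "y": -0.0275, "z": -0.05}
    - {"x": 0.11, "y": -0.0275, "z": -0.06}
    - {"x": 0.1, "y": -0.0275, "z": -0.06}
    - {"z": -0.05}
    - {}

```text
$.series[0]: bad value
```

```bash
cat >> h.py <<'E'
def head(s=None):
    from scipy.spatial.transform import Rotation as R
    s=s or arm.get_state(); w,x,y,z=s["tool_rot"]; v=R.from_quat([x,y,z,w]).as_matrix()
    return s["t"],s["tcp_pos"].round(4),"yaxis deg",round(np.degrees(np.arctan2(v[1,1],v[0,1])),2),"z",v[:,2].round(3),"F",s["contact_force"].round(1),s["grip_width"].__round__(4)
E
python3 -c "
from h import *
print(head())"
```

```text
(0.1, array([0.1585, 0.4739, 0.2309]), 'yaxis deg', np.float64(71.51), 'z', array([-0.   , -0.001, -1.   ]), 'F', array([0.6, 0.1, 0.3]), 0.0851)
```

>>> servo_tool:
  series:
    - {"x": 0.11, "y": -0.0275, "z": 0, "turn": -0.06}
    - {"x": 0.11, "y": -0.0275, "z": 0, "turn": -0.06}
    - {"x": 0.11, "y": -0.0275, "z": 0, "turn": -0.06}
    - {"x": 0.11, "y": -0.0275, "z": 0, "turn": -0.06}
    - {"x": 0.11, "y": -0.0275, "z": 0, "turn": -0.06}
    - {"x": 0.11, "y": -0.0275, "z": 0, "turn": -0.058}
    - {"x": 0.11, "y": -0.0275, "z": 0, "turn": 0}
    - {"x": 0.11, "y": -0.0275, "z": 0, "turn": 0}
  fingers: 0
  grip_force: 40

```text
t: 0.77
tcp_pos: [0.4241, 0.4073, 0.231]
tool_rot: [-0.0, 0.429, 0.903, -0.0]
contact_force: [0.5, 0.9, 0.3]
grip_width: 0.0427
finger_force: 0.0
```

>>> servo_tool:
  series:
    - {"x": 0.1, "y": -0.03, "z": -0.06, "turn": 0}
    - {"x": 0.1, "y": -0.03, "z": -0.08, "turn": 0}
    - {"x": 0.1, "y": -0.025, "z": -0.08, "turn": 0}
    - {"x": 0.1, "y": -0.025, "z": -0.08, "turn": 0}
    - {"x": 0.033, "y": 0, "z": -0.08, "turn": 0}
    - {"x": 0, "y": 0, "z": -0.06, "turn": 0}
    - {"x": 0, "y": 0, "z": 0, "turn": 0}
    - {"x": 0, "y": 0, "z": 0, "turn": 0}

```text
t: 1.43
tcp_pos: [0.5518, 0.3747, 0.0986]
tool_rot: [-0.001, 0.428, 0.904, -0.001]
contact_force: [-0.0, -0.5, 0.2]
grip_width: 0.0425
finger_force: 0.0
```

```bash
python3 -c "
from h import *
print(head())
p,d=eyes.get_image('top')
for r in bars('top',p,.016): print(*r)
"
```

```text
(1.4333, array([0.5518, 0.3747, 0.0986]), 'yaxis deg', np.float64(39.28), 'z', array([-0.002, -0.001, -1.   ]), 'F', array([-0. , -0.5,  0.2]), 0.0425)
[ 73. 406.] [0.2188 0.6962] [0.0631 0.0659] 90.8 0.73
[404.9 252.1] [0.5072 0.0902] [0.0493 0.1025] 96.4 0.515
[453.5 246.8] [ 0.5184 -0.0019] [0.0508 0.0655] 92.7 0.518
[520.1  39.3] [ 0.9406 -0.1467] [0.0369 0.1367] 115.5 0.952
```

>>> servo_tool:
  series:
    - {"x": 0.003, "y": 0, "z": -0.08, "turn": 0}
    - {"x": 0, "y": 0, "z": -0.08, "turn": 0}
    - {"x": 0, "y": 0, "z": -0.07, "turn": 0}
    - {"x": 0, "y": 0, "z": -0.05, "turn": 0}
    - {"x": 0, "y": 0, "z": -0.03, "turn": 0}
    - {"x": 0, "y": 0, "z": 0, "turn": 0}
    - {"x": 0, "y": 0, "z": 0, "turn": 0}

```text
t: 2.07
tcp_pos: [0.5537, 0.3757, 0.0077]
tool_rot: [0.0, 0.428, 0.904, 0.001]
contact_force: [-0.5, 0.5, 1.2]
grip_width: 0.0426
finger_force: 0.0
```

```bash
python3 -c "
from h import *
print(head())
o=np.zeros((360,720,3),np.uint8)
for i,(n,y,x) in enumerate([('scene',190,250),('top',160,200)]):
    p,d=eyes.get_image(n); o[:,i*360:i*360+360]=cv2.resize(p[y:y+120,x:x+120],(360,360),interpolation=cv2.INTER_CUBIC)
cv2.imwrite('pics/grasp.png',o[:,:,::-1])
"
```

```text
(2.0667, array([0.5537, 0.3757, 0.0077]), 'yaxis deg', np.float64(39.31), 'z', array([ 0.001,  0.001, -1.   ]), 'F', array([-0.5,  0.5,  1.2]), 0.0426)
```

View pics/grasp.png

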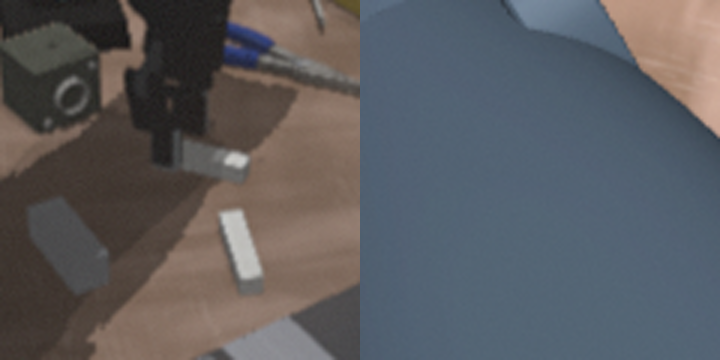

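The left half (scene crop) shows the fingers straddling the far end of the bar, with its nose free at (235,160). The other bars are untouched. The right half (top view) is covered by the arm. Closing the fingers now.

>>> servo_tool:
  series:
    - {"x": 0, "y": 0, "z": -0.012, "turn": 0}
    - {"x": 0, "y": 0, "z": 0, "turn": 0}
    - {"x": 0, "y": 0, "z": 0, "turn": 0}
    - {"x": 0, "y": 0, "z": 0, "turn": 0}
    - {"x": 0, "y": 0, "z": 0, "turn": 0}
    - {"x": 0, "y": 0, "z": 0, "turn": 0}
  fingers: -1
  grip_force: 50

```text
t: 2.67
tcp_pos: [0.5537, 0.3754, 0.0032]
tool_rot: [0.0, 0.428, 0.904, 0.0]
contact_force: [-0.5, -0.2, 6.2]
grip_width: 0.014
finger_force: 49.6
```

>>> servo_tool:
  series:
    - {"x": 0, "y": 0, "z": 0.06, "turn": 0}
    - {"x": 0, "y": 0, "z": 0.09, "turn": 0}
    - {"x": 0, "y": 0, "z": 0.09, "turn": 0}
    - {"x": 0, "y": 0, "z": 0.09, "turn": 0}
    - {"x": 0, "y": 0, "z": 0, "turn": 0}

```text
t: 3.08
tcp_pos: [0.5554, 0.3765, 0.1074]
tool_rot: [0.002, 0.428, 0.904, 0.003]
contact_force: [1.0, 0.5, 0.0]
grip_width: 0.0147
finger_force: 48.9
```

>>> servo_tool:
  series:
    - {"x": -0.024, "y": -0.116, "z": 0, "turn": -0.052}
    - {"x": -0.025, "y": -0.115, "z": 0, "turn": -0.052}
    - {"x": -0.025, "y": -0.115, "z": 0, "turn": -0.052}
    - {"x": -0.025, "y": -0.115, "z": 0, "turn": -0.052}
    - {"x": -0.025, "y": -0.115, "z": 0, "turn": -0.052}
    - {"x": -0.025, "y": -0.115, "z": 0, "turn": -0.052}
    - {"x": -0.025, "y": -0.115, "z": 0, "turn": -0.053}
    - {"x": 0, "y": 0, "z": 0, "turn": 0}

```text
t: 3.75
tcp_pos: [0.4995, 0.1286, 0.1015]
tool_rot: [0.0, 0.67, 0.743, -0.001]
contact_force: [0.9, 0.0, -0.2]
grip_width: 0.0144
finger_force: 49.0
```

```bash
python3 -c "
from h import *
print(head()); g=np.load('g.npy')
T=g2w(g,[0,.068,.03]); print(T,(T-arm.get_state()['tcp_pos'])/.3)
"
```

```text
(3.75, array([0.4995, 0.1286, 0.1015]), 'yaxis deg', np.float64(5.92), 'z', array([-0.001, -0.002, -1.   ]), 'F', array([ 0.9,  0. , -0.2]), 0.0144)
[0.50144982 0.13357904 0.03      ] [ 0.0065628   0.01661117 -0.23824102]
```

>>> servo_tool:
  series:
    - {"x": 0.004, "y": 0, "z": -0.07, "turn": 0}
    - {"x": 0, "y": 0, "z": -0.07, "turn": 0}
    - {"x": 0, "y": 0, "z": 0, "turn": 0}
    - {"x": 0, "y": 0, "z": 0, "turn": 0}

```text
t: 4.08
tcp_pos: [0.5015, 0.1331, 0.0592]
tool_rot: [-0.001, 0.666, 0.746, -0.001]
contact_force: [-0.4, 0.8, -0.3]
grip_width: 0.0143
finger_force: 49.0
```

```bash
python3 -c "
from h import *
print(head()); g=np.load('g.npy')
T=g2w(g,[0,.068,.03]); print(T,(T-arm.get_state()['tcp_pos'])/.3)
o=np.zeros((540,570,3),np.uint8)
p,d=eyes.get_image('scene'); o=cv2.resize(p[220:400,300:490],None,fx=3,fy=3,interpolation=cv2.INTER_CUBIC)
cv2.imwrite('pics/track.png',o[:,:,::-1])
"
```

```text
(4.0833, array([0.5015, 0.1331, 0.0592]), 'yaxis deg', np.float64(6.44), 'z', array([-0.002, -0.001, -1.   ]), 'F', array([-0.4,  0.8, -0.3]), 0.0143)
[0.50144982 0.13357904 0.03      ] [-0.0002433   0.0014735  -0.09726968]
```

View pics/track.png

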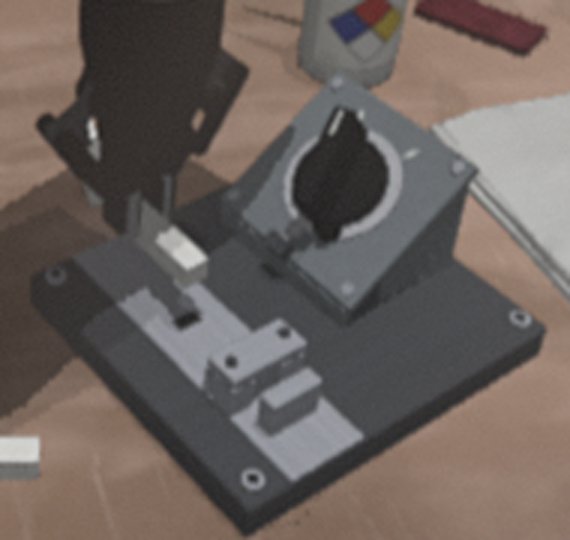

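The bar is held in line over the track, nose at crop (190,265), with the bridge mouth ahead at (215,380). Lowering it until it just touches.

>>> servo_tool:
  series:
    - {"x": 0, "y": 0.001, "z": -0.05, "turn": 0}
    - {"x": 0, "y": 0, "z": -0.04, "turn": 0}
    - {"x": 0, "y": 0, "z": -0.012, "turn": 0}
    - {"x": 0, "y": 0, "z": 0, "turn": 0}
    - {"x": 0, "y": 0, "z": 0, "turn": 0}

```text
t: 4.55
tcp_pos: [0.5029, 0.1339, 0.03]
tool_rot: [0.0, 0.666, 0.746, 0.0]
contact_force: [0.7, 1.0, -0.9]
grip_width: 0.0142
finger_force: 49.0
```

```bash
python3 -c "
from h import *
print(head()); g=np.load('g.npy')
p,d=eyes.get_image('scene'); p=p
o=cv2.resize(p[280:380,330:450],None,fx=6,fy=6,interpolation=cv2.INTER_CUBIC)
cv2.imwrite('pics/track2.png',o[:,:,::-1])
for q in [(-.008,.014,.04),(.008,.014,.04),(-.008,.014,.024),(-.0255,-.025,.052),(.0255,-.025,.052)]: print(q,(6*(proj('scene',g2w(g,q))-[330,280])).round())
"
```

```text
(4.55, array([0.5029, 0.1339, 0.03  ]), 'yaxis deg', np.float64(6.45), 'z', array([ 0.001,  0.   , -1.   ]), 'F', array([ 0.7,  1. , -0.9]), 0.0142)
(-0.008, 0.014, 0.04) [179. 258.]
(0.008, 0.014, 0.04) [224. 235.]
(-0.008, 0.014, 0.024) [175. 298.]
(-0.0255, -0.025, 0.052) [222. 340.]
(0.0255, -0.025, 0.052) [368. 263.]
```

View pics/track2.png

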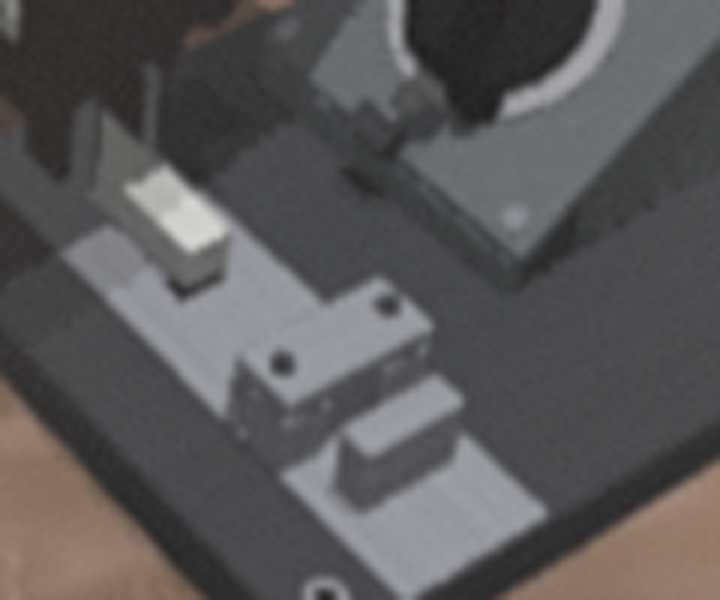

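The nose's top corners are at crop (180,252) and (228,232), within about 0.5 mm sideways of where a centred bar should be, and roughly 2 mm above the track. I'll lower it and start the slide.

>>> servo_tool:
  series:
    - {"x": -0.002, "y": 0, "z": -0.006, "turn": 0}
    - {"x": 0.003, "y": -0.025, "z": -0.002, "turn": 0}
    - {"x": 0.0035, "y": -0.03, "z": 0, "turn": 0}
    - {"x": 0.0035, "y": -0.03, "z": 0, "turn": 0}
    - {"x": 0.0035, "y": -0.03, "z": 0, "turn": 0}
    - {"x": 0, "y": 0, "z": 0, "turn": 0}

```text
t: 5.1
tcp_pos: [0.5065, 0.0972, 0.0272]
tool_rot: [0.001, 0.667, 0.745, 0.0]
contact_force: [1.4, -4.0, 7.0]
grip_width: 0.0142
finger_force: 49.9
```

```bash
python3 -c "
from h import *
print(head()); g=np.load('g.npy')
T=g2w(g,[0,-.006,.028]); print((T-arm.get_state()['tcp_pos'])/.3)
"
```

```text
(5.1, array([0.5065, 0.0972, 0.0272]), 'yaxis deg', np.float64(6.35), 'z', array([ 0.001, -0.   , -1.   ]), 'F', array([ 1.4, -4. ,  7. ]), 0.0142)
[ 0.01065295 -0.12374672  0.00263316]
```

>>> servo_tool:
  series:
    - {"x": 0.003, "y": -0.027, "z": 0.002, "turn": 0}
    - {"x": 0.003, "y": -0.027, "z": 0, "turn": 0}
    - {"x": 0.003, "y": -0.027, "z": 0, "turn": 0}
    - {"x": 0, "y": 0, "z": 0, "turn": 0}
    - {"x": 0, "y": 0, "z": 0, "turn": 0}

```text
t: 5.52
tcp_pos: [0.5085, 0.0741, 0.0272]
tool_rot: [-0.0, 0.667, 0.745, -0.0]
contact_force: [-0.4, -0.4, -0.4]
grip_width: 0.0148
finger_force: 49.1
```

```bash
python3 -c "
from h import *
print(head()); g=np.load('g.npy')
T=g2w(g,[0,-.006,.028]); print((T-arm.get_state()['tcp_pos'])/.3)
"
```

```text
(5.5167, array([0.5085, 0.0741, 0.0272]), 'yaxis deg', np.float64(6.37), 'z', array([-0., -0., -1.]), 'F', array([-0.4, -0.4, -0.4]), 0.0148)
[ 0.0038549  -0.04698896  0.00254688]
```

>>> servo_tool:
  series:
    - {"x": 0.002, "y": -0.02, "z": 0, "turn": 0}
    - {"x": 0.0015, "y": -0.015, "z": 0, "turn": 0}
    - {"x": 0.001, "y": -0.006, "z": 0, "turn": 0}
    - {"x": 0, "y": -0.005, "z": 0, "turn": 0}
    - {"x": 0, "y": 0, "z": 0, "turn": 0}
    - {"x": 0, "y": 0, "z": 0, "turn": 0}

```text
t: 6.02
tcp_pos: [0.5099, 0.0611, 0.0273]
tool_rot: [-0.0, 0.666, 0.746, -0.0]
contact_force: [-0.7, -0.6, -0.1]
grip_width: 0.0142
finger_force: 49.0
```

```bash
python3 -c "
from h import *
print(head())"
```

```text
(6.0167, array([0.5099, 0.0611, 0.0273]), 'yaxis deg', np.float64(6.43), 'z', array([-0.,  0., -1.]), 'F', array([-0.7, -0.6, -0.1]), 0.0142)
```

>>> servo_tool:
  series:
    - {"x": 0.0005, "y": -0.005, "z": 0, "turn": 0}
    - {"x": 0.0005, "y": -0.005, "z": 0, "turn": 0}
    - {"x": 0, "y": 0, "z": 0, "turn": 0}
    - {"x": 0, "y": 0, "z": 0, "turn": 0}

```text
t: 6.35
tcp_pos: [0.51, 0.0597, 0.0274]
tool_rot: [-0.001, 0.666, 0.746, 0.001]
contact_force: [-2.9, 13.8, 1.0]
grip_width: 0.0144
finger_force: 49.2
```

13.8 N of push-back, right where the stop should be. Letting go and lifting.

>>> servo_tool:
  series:
    - {"x": 0, "y": 0, "z": 0, "turn": 0}
    - {"x": 0, "y": 0, "z": 0, "turn": 0}
    - {"x": 0, "y": 0, "z": 0, "turn": 0}
    - {"x": 0, "y": 0, "z": 0, "turn": 0}
  fingers: -0.3

```text
t: 6.68
tcp_pos: [0.5103, 0.0579, 0.0273]
tool_rot: [0.0, 0.666, 0.746, -0.0]
contact_force: [0.1, -0.2, -0.2]
grip_width: 0.0299
finger_force: 0.0
```

>>> servo_tool:
  series:
    - {"x": 0, "y": 0, "z": 0.04, "turn": 0}
    - {"x": 0, "y": 0, "z": 0.08, "turn": 0}
    - {"x": 0, "y": 0, "z": 0.11, "turn": 0}
    - {"x": 0, "y": 0, "z": 0.11, "turn": 0}
    - {"x": 0, "y": 0, "z": 0.11, "turn": 0}
    - {"x": -0.05, "y": 0.1, "z": 0.05, "turn": 0}
    - {"x": -0.05, "y": 0.1, "z": 0, "turn": 0}
    - {"x": 0, "y": 0.1, "z": 0, "turn": 0}
  fingers: -0.3

```text
t: 7.35
tcp_pos: [0.4791, 0.1487, 0.1788]
tool_rot: [0.0, 0.667, 0.745, 0.001]
contact_force: [0.4, -0.4, -0.5]
grip_width: 0.0297
finger_force: 0.0
```

```bash
python3 -c "
from h import *
print(head()); g=np.load('g.npy')
p,d=eyes.get_image('scene')
o=cv2.resize(p[240:380,330:470],None,fx=4,fy=4,interpolation=cv2.INTER_CUBIC)
cv2.imwrite('pics/home.png',o[:,:,::-1])
for q in [(-.008,.012,.04),(.008,.012,.04)]: print(q,(4*(proj('scene',g2w(g,q))-[330,240])).round())
n=np.array([-np.sin(np.radians(35)),0,np.cos(np.radians(35))]);u=np.array([n[2],0,-n[0]]);c=np.array([.116,.021,.072])
for th in (-.5,-.4,-.3,0,.5):
  e=np.cos(th)*u-np.sin(th)*np.array([0,1,0])
  X=c+.029*e+.04*n; print(th,(4*(proj('scene',g2w(g,X))-[330,240])).round(), g2w(g,X).round(4))
"
```

```text
(7.35, array([0.4791, 0.1487, 0.1788]), 'yaxis deg', np.float64(6.36), 'z', array([ 0.002,  0.001, -1.   ]), 'F', array([ 0.4, -0.4, -0.5]), 0.0297)
(-0.008, 0.012, 0.04) [122. 335.]
(0.008, 0.012, 0.04) [152. 320.]
-0.5 [322.  59.] [0.6183 0.1134 0.1194]
-0.4 [328.  60.] [0.6197 0.1109 0.1201]
-0.3 [334.  62.] [0.6208 0.1083 0.1207]
0 [350.  69.] [0.6228 0.0999 0.1214]
0.5 [368.  92.] [0.6214 0.0857 0.1194]
```

View pics/home.png

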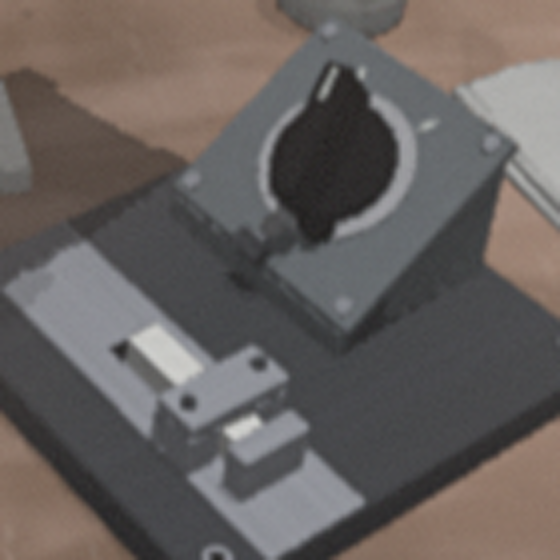

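The bar lies through the bridge with its nose at the stop (crop (240,430)). Its tail top is at (130,340)–(155,323), close to the predicted home position, and the slot is clear behind it. The fin's white end is at (335,65), so the knob is still unlocked. Next I'll shut the fingers and go to the fin's +y side.

>>> servo_tool:
  series:
    - {"x": 0.07, "y": -0.01, "z": 0, "turn": 0.05}
    - {"x": 0.07, "y": -0.01, "z": 0, "turn": 0.05}
    - {"x": 0.07, "y": -0.01, "z": 0, "turn": 0.05}
    - {"x": 0.07, "y": -0.01, "z": 0, "turn": 0.05}
    - {"x": 0.07, "y": -0.01, "z": 0, "turn": 0.05}
    - {"x": 0.065, "y": 0, "z": 0, "turn": 0.05}
    - {"x": 0, "y": 0, "z": 0, "turn": 0}
    - {"x": 0, "y": 0, "z": 0, "turn": 0}
  fingers: -1
  grip_force: 60

```text
t: 8.07
tcp_pos: [0.605, 0.1327, 0.1766]
tool_rot: [-0.0, 0.474, 0.88, -0.0]
contact_force: [0.7, 0.5, 0.1]
grip_width: 0.0001
finger_force: 0.0
```

```bash
python3 -c "
from h import *
print(head()); g=np.load('g.npy'); t=arm.get_state()['tcp_pos']
for q in [(.102,.057,.102),(.107,.0456,.102),(.1145,.0411,.102),(.1208,.0341,.102),(.1246,.0255,.102),(.126,.021,.102)]:
  X=g2w(g,q); print(X.round(4),((X-t)/.3).round(3)); t=X
"
```

```text
(8.0667, array([0.605 , 0.1327, 0.1766]), 'yaxis deg', np.float64(33.36), 'z', array([-0.001, -0.   , -1.   ]), 'F', array([0.7, 0.5, 0.1]), 0.0001)
[0.604 0.134 0.102] [-0.003  0.004 -0.249]
[0.6103 0.1232 0.102 ] [ 0.021 -0.036  0.   ]
[0.6182 0.1196 0.102 ] [ 0.027 -0.012  0.   ]
[0.6253 0.1134 0.102 ] [ 0.023 -0.021  0.   ]
[0.63   0.1052 0.102 ] [ 0.016 -0.027  0.   ]
[0.6319 0.1009 0.102 ] [ 0.006 -0.014  0.   ]
```

>>> servo_tool:
  series:
    - {"x": 0, "y": 0.005, "z": -0.08, "turn": 0}
    - {"x": 0, "y": 0, "z": -0.08, "turn": 0}
    - {"x": 0, "y": 0, "z": -0.06, "turn": 0}
    - {"x": 0, "y": 0, "z": -0.03, "turn": 0}
    - {"x": 0, "y": 0, "z": 0, "turn": 0}
    - {"x": 0, "y": 0, "z": 0, "turn": 0}

```text
t: 8.57
tcp_pos: [0.6044, 0.1346, 0.103]
tool_rot: [0.0, 0.474, 0.88, 0.0]
contact_force: [-0.3, 0.6, 0.1]
grip_width: -0.0001
finger_force: 0.0
```

>>> servo_tool:
  series:
    - {"x": 0.01, "y": -0.018, "z": 0, "turn": 0}
    - {"x": 0.01, "y": -0.018, "z": 0, "turn": 0}
    - {"x": 0.009, "y": -0.004, "z": 0, "turn": -0.07}
    - {"x": 0.009, "y": -0.004, "z": 0, "turn": -0.07}
    - {"x": 0.009, "y": -0.004, "z": 0, "turn": -0.07}
    - {"x": 0, "y": 0, "z": 0, "turn": 0}
    - {"x": 0, "y": 0, "z": 0, "turn": 0}

```text
t: 9.15
tcp_pos: [0.6194, 0.1197, 0.1029]
tool_rot: [0.0, 0.611, 0.792, 0.0]
contact_force: [0.1, 0.1, -0.0]
grip_width: -0.0003
finger_force: 0.0
```

```bash
python3 -c "
from h import *
print(head())"
```

```text
(9.15, array([0.6194, 0.1197, 0.1029]), 'yaxis deg', np.float64(14.69), 'z', array([ 0.001,  0.   , -1.   ]), 'F', array([ 0.1,  0.1, -0. ]), -0.0003)
```

>>> servo_tool:
  series:
    - {"x": 0.006, "y": -0.008, "z": 0, "turn": -0.06}
    - {"x": 0.006, "y": -0.008, "z": 0, "turn": -0.06}
    - {"x": 0.006, "y": -0.01, "z": 0, "turn": -0.06}
    - {"x": 0.005, "y": -0.01, "z": 0, "turn": -0.06}
    - {"x": 0, "y": 0, "z": 0, "turn": 0}
    - {"x": 0, "y": 0, "z": 0, "turn": 0}

```text
t: 9.65
tcp_pos: [0.6258, 0.1091, 0.1025]
tool_rot: [0.0, 0.748, 0.664, 0.0]
contact_force: [0.6, -0.1, 0.4]
grip_width: 0.0002
finger_force: 0.0
```

```bash
python3 -c "
from h import *
print(head())"
```

```text
(9.65, array([0.6258, 0.1091, 0.1025]), 'yaxis deg', np.float64(-6.77), 'z', array([ 0., -0., -1.]), 'F', array([ 0.6, -0.1,  0.4]), 0.0002)
```

>>> servo_tool:
  series:
    - {"x": 0.003, "y": -0.012, "z": 0, "turn": -0.03}
    - {"x": 0.003, "y": -0.012, "z": 0, "turn": -0.03}
    - {"x": 0.003, "y": -0.012, "z": 0, "turn": -0.03}
    - {"x": 0, "y": 0, "z": 0, "turn": 0}

```text
t: 9.98
tcp_pos: [0.6276, 0.1036, 0.1023]
tool_rot: [-0.005, 0.793, 0.61, 0.002]
contact_force: [-4.9, 36.1, -0.0]
grip_width: 0.0002
finger_force: 15.9
```

```bash
python3 -c "
from h import *
print(head())
p,d=eyes.get_image('scene')
o=cv2.resize(p[200:360,330:490],None,fx=3.5,fy=3.5,interpolation=cv2.INTER_CUBIC)
cv2.imwrite('pics/push.png',o[:,:,::-1])"
```

```text
(9.9833, array([0.6276, 0.1036, 0.1023]), 'yaxis deg', np.float64(-14.85), 'z', array([-0.002,  0.01 , -1.   ]), 'F', array([-4.9, 36.1, -0. ]), 0.0002)
```

View pics/push.png

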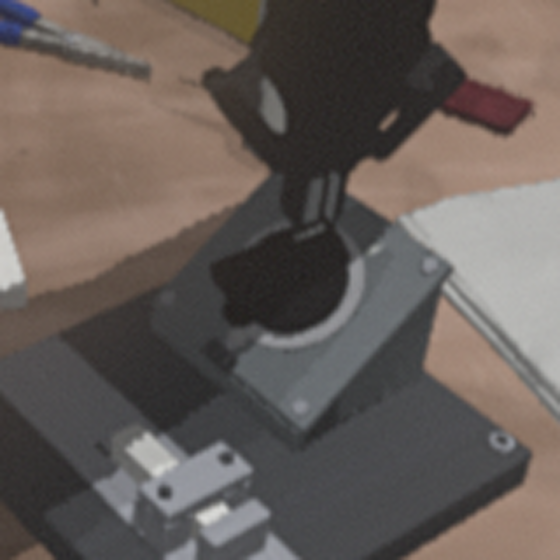

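The fin has swung round: its lower end is at crop (220,270) and its mark at (310,232). With 36 N pushing back, it looks to be at the mechanical end. Backing off to check.

>>> servo_tool:
  series:
    - {"x": -0.01, "y": 0.04, "z": 0, "turn": 0}
    - {"x": -0.01, "y": 0.05, "z": 0.02, "turn": 0}
    - {"x": 0, "y": 0.05, "z": 0.08, "turn": 0}
    - {"x": -0.05, "y": 0.05, "z": 0.1, "turn": 0}
    - {"x": -0.08, "y": 0.08, "z": 0.1, "turn": 0}
    - {"x": -0.08, "y": 0.08, "z": 0, "turn": 0}
    - {"x": -0.08, "y": 0.08, "z": 0, "turn": 0}
    - {"x": -0.08, "y": 0.08, "z": 0, "turn": 0}

```text
t: 10.7
tcp_pos: [0.5122, 0.2509, 0.1909]
tool_rot: [0.0, 0.793, 0.609, 0.001]
contact_force: [0.7, 0.1, -0.4]
grip_width: 0.0003
finger_force: 0.0
```

```bash
python3 -c "
from h import *
print(head()); g=np.load('g.npy')
p,d=eyes.get_image('scene'); q,d=eyes.get_image('top')
o=np.zeros((560,800,3),np.uint8)
o[:,:400]=cv2.resize(p[230:370,340:440],None,fx=4,fy=4,interpolation=cv2.INTER_CUBIC)
o[:,400:]=cv2.resize(q[155:295,375:475],None,fx=4,fy=4,interpolation=cv2.INTER_CUBIC)
cv2.imwrite('pics/lock.png',o[:,:,::-1])"
```

```text
(10.7, array([0.5122, 0.2509, 0.1909]), 'yaxis deg', np.float64(-14.96), 'z', array([ 0.001,  0.   , -1.   ]), 'F', array([ 0.7,  0.1, -0.4]), 0.0003)
```

View pics/lock.png

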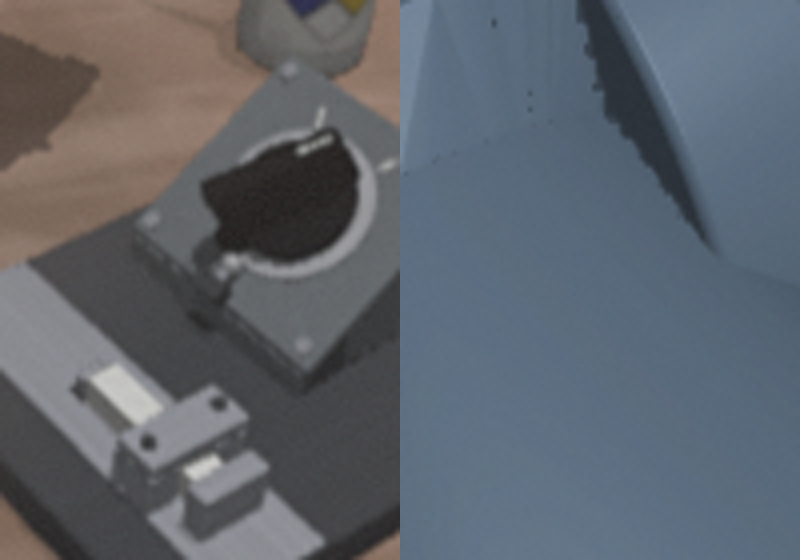

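The mark's outer end is now at crop (332,140), about where θ=+0.5 (locked) is predicted. I'll confirm the pin by its height in the depth image.

```bash
python3 -c "
from h import *
g=np.load('g.npy'); p,d=eyes.get_image('scene'); m=eyes.camera_model('scene')
def hts(d):
  for y in (.03,.024,.021,.018,.015,.010):
    r=[]
    for x in (-.012,-.003,0,.003,.012):
      u,v=proj('scene',g2w(g,[x,y,.032])).round().astype(int); D=d[v,u]
      X=m['R'].T@(D*np.linalg.inv(m['mtx'])@[u,v,1]-m['t']); r.append(round(X[2]*1e3,1))
    print(y,r)
hts(d); print('before'); hts(np.load('scene0.npz')['d'])
c=np.array([.116,.021,.072]);n=np.array([-.5736,0,.8192]);u=np.array([.8192,0,.5736])
for th in (.3,.4,.5,.6): print(th,[(4*(proj('scene',g2w(g,c+k*(np.cos(th)*u-np.sin(th)*np.array([0,1,0]))+.04*n))-[340,230])).round() for k in (.03,.02,-.03)])
"
```

```text
0.03 [np.float64(21.9), np.float64(24.0), np.float64(23.6), np.float64(24.8), np.float64(23.0)]
0.024 [np.float64(23.4), np.float64(26.2), np.float64(23.4), np.float64(22.9), np.float64(23.5)]
0.021 [np.float64(23.3), np.float64(33.7), np.float64(34.3), np.float64(23.0), np.float64(23.6)]
0.018 [np.float64(24.6), np.float64(34.1), np.float64(34.4), np.float64(34.3), np.float64(23.2)]
0.015 [np.float64(25.0), np.float64(38.1), np.float64(39.1), np.float64(38.5), np.float64(39.5)]
0.01 [np.float64(23.7), np.float64(36.4), np.float64(38.5), np.float64(38.2), np.float64(38.8)]
before
0.03 [np.float64(23.7), np.float64(23.9), np.float64(24.1), np.float64(24.1), np.float64(22.9)]
0.024 [np.float64(24.9), np.float64(22.1), np.float64(23.6), np.float64(22.4), np.float64(22.3)]
0.021 [np.float64(22.0), np.float64(23.7), np.float64(24.4), np.float64(24.0), np.float64(23.4)]
0.018 [np.float64(23.4), np.float64(22.0), np.float64(22.8), np.float64(23.7), np.float64(22.7)]
0.015 [np.float64(22.9), np.float64(23.7), np.float64(22.1), np.float64(21.7), np.float64(23.0)]
0.01 [np.float64(26.1), np.float64(23.8), np.float64(23.9), np.float64(24.0), np.float64(23.0)]
0.3 [array([324., 121.]), array([304., 133.]), array([205., 197.])]
0.4 [array([328., 126.]), array([306., 137.]), array([203., 192.])]
0.5 [array([330., 131.]), array([308., 140.]), array([200., 186.])]
0.6 [array([332., 137.]), array([309., 144.]), array([199., 180.])]
```

The pin stands at about 34 mm, 10 mm above the track, and the bar is home with the robot clear. Handing in.

```bash
python3 -c "
from plant import arm
print(arm.finish_job())"
```

```text
the job is handed in; nothing more can be done
None
```

The job is handed in: the slim bar is against the end stop, the knob is at its locked end, and the depth image shows the stop pin 10 mm above the track behind the bar; the hand-in gave no verdict.

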